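# Lock the bayonet lid onto the cookie canister

## Robot

A 6-joint arm with a two-finger parallel gripper is mounted at the origin on the work surface; the furniture and walls round the work are solid. World frame = base frame: x ahead of the robot, y to its left, z up, the work surface at z = 0. Lengths are in m, angles in rad, forces in N, time in s.
With the tool pointing down it reaches from about 0.275 to 0.825 m from the base axis. Payload 4.9 kg.
Tool frame: the origin (TCP) lies midway between the tips of the shut fingers; the grasp point (between the pads) lies 19 mm behind it (bot.grip_depth is the distance from the TCP to the grasp point, in m); z points along the fingers, y is the line along which they close (so a half turn about z gives the same grasp; the last joint's range is limited). The gripper opens to 85 mm and grips with 20 to 120 N. Pads are 22 mm wide; open, the fingers measure 114 mm over their backs; the gripper's body (76 mm by 85 mm) begins 54 mm behind the grasp point. The pads swing forward as they close: fully open they stand 13 mm farther back than shut.
Start: joints at [1.077, 0.326, -0.193, 1.052, 0, 1.437], TCP at [0.194, 0.515, 0.206] pointing down, gripper open.
Joint ranges: [-2.65, 2.65], [-0.97, 1.79], [-1.3, 1.35], [-1.93, 2.1], [-1.47, 1.37], [-3.14, 3.14]. Speed limits (rad/s): [2.57, 2.57, 3.14, 3.14, 3.14, 3.14].

## Interface

Orientations are given as a unit quaternion [w, x, y, z].
In Python, from cell import bot gives the robot as it stands. Calls block until the motion is done:
- bot.move_pose(position, orientation): joint-space move of the TCP to a pose.
- bot.move_linear(position, speed=0.15, rotation=None, until_force=None): straight line of the TCP; rotation=None keeps the orientation; speed is the mean speed in m/s. With until_force (N) it stops when the force on the tool has changed by that much, and returns True; else False.
- bot.goto_joints(angles): joint-space move.
- bot.set_gripper(opening, grasp_force=None): opening from 0.0 (shut) to 1.0 (fully open); grasp_force is the grip in N (None keeps the last); returns when the fingers have stopped.
- bot.wait(seconds).
- bot.solve_ik(position, orientation): joint angles nearest the present ones, or None.
- bot.camera(name): name is "scene" or "top"; returns the picture (400x640x3 uint8, red, green, blue); there is no depth.
- bot.calibration(name): a dict with "mtx" (3x3 intrinsics, pixels), "extrinsics" (4x4, takes a point from world to camera coordinates). Camera axes: x right, y down, z forward; pixel columns grow to the right and rows downward; lengths in m; the calibration is good to about 2 mm. A picture is of the moment at which its call begins. calibration takes no time and is no camera call.
A pose or a line that the arm cannot do raises bot.PlanningError and nothing moves.
- bot.close_job(): hands the job in; it is judged then, once.
Trained networks look in the newest picture that a camera, given by its name, has taken for a name from the list of things; names that differ only in an ending like _2 or _b are one class to them, and where a whole thing is asked for, a point or a joint stands for the part that bears it (a point fixed in the world has none). Each returns a list of dicts, best first, with "confidence" (0 to 1); they miss things now and then, are a little off and sometimes report something else, mostly with a low value. They report only what shows in the picture. A call takes as long as a camera call. They do not tell look-alikes from the thing itself.
- bot.search_frame(camera, thing): "bbox" ([left, top, width, height] in pixels, round what is visible of it).
Readings, each from a call of its own:
- bot.read_clock(): time.
- bot.read_joint_positions(): joint angles.
- bot.read_joint_vel(): joint speeds.
- bot.read_joint_efforts(): joint torques, N m.
- bot.read_position(): TCP position.
- bot.read_tool_rot(): TCP orientation.
- bot.read_ft_force(): force on the tool from outside, world axes, zero at the start.
- bot.read_moment(): the same for the moment, N m.
- bot.read_gripper_width(): opening from 0.0 (shut) to 1.0 (fully open).
- bot.read_finger_force(): force on a finger pad.
Only numpy, scipy, OpenCV 4.12 (cv2) and the standard library are available. Lean on these libraries where they do the work, as an engineer would, in place of code of your own. Each camera call takes 0.05 s, during which the arm holds its last target. There are 200 camera calls.

## Task

Close the green cookie canister with its black lid: pick the lid up by its bar handle, set its two lugs into the slots of the steel collar, push it in against the sprung seal and twist it clockwise to the stop, so that it springs up into its notches and stays locked, level, when you let go. Use gentle, hand-light force on the canister, and leave the mug, spice jar, label roll and drying packet where they are.

Things in the scene. Friction and masses are not known exactly. Their poses are not given: they have to be found in the camera images.
- canister: Green round canister, 106 mm across its foot, fixed to the table. Origin: centre of its underside; z up; a blank label plate faces its -x. On its shoulder a steel bayonet collar, 88 mm across, from z = 85 to 119 mm. The collar was fitted by hand: the line through its two slots lies up to 0.30 rad either way from the canister's x axis. This angle is not measured: look or feel for it.
- mouth (a point): Centre of the collar's top, 119 mm above the table; axes as the canister's. Bore 54 mm across. Two opposite entry slots, 14.5 mm wide, reaching 36 mm from the axis, cut through the 8 mm thick lip; a red mark on the rim outside each. Turning anticlockwise in a slot is blocked. Steel on steel friction is low (about 0.25).
- channel (a point): Point on the axis at the floor of the bayonet channel, 16 mm below the collar top; axes as the canister's. From each slot the channel runs clockwise (seen from above) under the lip to a stop after 0.85 rad of turn. To pass, the lugs' undersides must be at least 13 mm below the collar top. Over the last 0.08 rad the roof has a notch 3 mm higher: the lug springs up into it and is held.
- seal (a joint): White sprung sealing disc with a black rubber boss in the bore: travel downwards in m, 0 to 0.016. At 0 the boss top is 10 mm below the collar top. It pushes the lid up with 2.7 N at 0, rising by 0.9 N per mm.
- lid_centre (a point): Centre of the lid, half-way up its 65 mm height; z up, x along the bar handle. 0.12 kg, stands on its plug on the table. Heights about this centre: grey plug 50 mm across, 3 mm chamfer at its foot, -32.5 to -9.5 mm; black flange 80 mm across, -9.5 to -3.5 mm. Above the canister's underside it is at 145.5 mm with the lugs on top of the lip and the plug in the bore, 135.5 mm when locked.
- lid_handle (a point): Middle of the lid's grey bar handle, 14.5 mm above the lid's centre; same axes. The bar is 58 mm long (x), 14 mm wide (y) and 36 mm high, from 18 mm below to 18 mm above this point; the flange lies just below it. Grip it across its 14 mm.
- lid_lugs (a point): Centre between the lid's two steel lugs, 24 mm below the lid's centre; same axes. The lugs stick out of the plug along x and -x, in line with the bar; 11 mm wide, 5 mm high, reaching 33 mm from the axis; a red mark on the flange above each. They are alike: half a turn makes no difference. Contact forces above 60 N between lid and canister would bend them.
- mug: Orange mug, 101 mm high, a bystander; origin at its underside.
- spice_jar: Spice jar with red cap, 45 mm across, 106 mm high, a bystander; origin at its underside.
- label_roll: Roll of labels lying flat, about 80 mm across, 26 mm high, a bystander; origin at its underside.
- silica: White drying-agent packet, 36 x 50 x 9 mm, lying flat, a bystander; origin at its underside.
Things that resemble listed ones, but are neither listed nor needed, are in the scene too. Leave any purple look-alike of the part that bears lid_centre alone.

How it is judged:
By the outcome, as a careful person would: the job done as asked, in the order asked, and still so for the second after the job is handed in, with the robot touching nothing.
It also fails if it takes over 72 s, if anything falls off the work surface, if the arm or the gripper's body presses on something with over 40 N, if the wrist force passes 120 N, or if a joint passes its speed limit or range.

## Working session

There is one attempt and no reset: what is moved stays moved. The work goes in short steps, each a Python script; the robot and the scene stay as the last script left them, time stands still between calls to the robot, and variables do not carry over. Pictures are saved under pics/ and viewed, at most 10 in all, crops included, and the job is handed in when it is done.

```bash
mkdir -p pics; ls
python3 - <<'E'
from cell import bot
import cv2,numpy as np
for c in ("top","scene"):
    im=bot.camera(c); cv2.imwrite(f"pics/{c}0.png",im[:,:,::-1])
    k=bot.calibration(c); print(c,np.round(k["mtx"],1).tolist(),np.round(k["extrinsics"],4).tolist())
    for t in ("canister","lid_centre","lid_handle","mouth","mug","spice_jar","label_roll","silica"):
        print(t,[(np.round(d["bbox"]).tolist(),round(d["confidence"],2)) for d in bot.search_frame(c,t)][:3])
print(bot.read_clock(),bot.grip_depth,bot.read_ft_force(),bot.read_tool_rot())
E
```

```text
pics
top [[392.9, 0.0, 316.9], [0.0, 392.9, 198.9], [0.0, 0.0, 1.0]] [[-0.0277, -0.9996, 0.0005, 0.2392], [-0.9779, 0.027, -0.2071, 0.4659], [0.207, -0.0062, -0.9783, 0.8642], [0.0, 0.0, 0.0, 1.0]]
canister [([258.0, 138.0, 49.0, 53.0], 0.59), ([371.0, 168.0, 32.0, 28.0], 0.41)]
lid_centre [([262.0, 319.0, 36.0, 38.0], 0.85), ([372.0, 168.0, 29.0, 29.0], 0.84), ([351.0, 118.0, 32.0, 34.0], 0.77)]
lid_handle [([368.0, 168.0, 35.0, 32.0], 0.88), ([210.0, 148.0, 34.0, 32.0], 0.87), ([261.0, 321.0, 36.0, 35.0], 0.81)]
mouth [([260.0, 137.0, 46.0, 53.0], 0.93)]
mug [([240.0, 83.0, 38.0, 48.0], 0.94), ([374.0, 169.0, 28.0, 28.0], 0.25)]
spice_jar [([325.0, 86.0, 16.0, 35.0], 0.6)]
label_roll [([317.0, 241.0, 26.0, 27.0], 0.55)]
silica [([367.0, 230.0, 20.0, 19.0], 0.57)]
scene [[520.8, 0.0, 316.6], [0.0, 520.8, 203.9], [0.0, 0.0, 1.0]] [[0.6237, -0.7817, 0.0069, -0.1005], [-0.5209, -0.4221, -0.742, 0.3921], [0.5829, 0.4592, -0.6704, 1.1589], [0.0, 0.0, 0.0, 1.0]]
canister [([300.0, 156.0, 34.0, 51.0], 0.62), ([288.0, 233.0, 36.0, 29.0], 0.35)]
lid_centre [([275.0, 154.0, 27.0, 29.0], 0.81), ([208.0, 247.0, 26.0, 28.0], 0.68), ([378.0, 188.0, 25.0, 29.0], 0.65)]
lid_handle [([363.0, 219.0, 31.0, 26.0], 0.96), ([378.0, 190.0, 25.0, 23.0], 0.81), ([210.0, 246.0, 23.0, 27.0], 0.74)]
mouth [([301.0, 156.0, 36.0, 50.0], 0.87)]
mug [([316.0, 135.0, 32.0, 37.0], 0.85)]
spice_jar [([371.0, 153.0, 20.0, 40.0], 0.64)]
label_roll [([289.0, 234.0, 36.0, 25.0], 0.86)]
silica [([332.0, 256.0, 22.0, 14.0], 0.5)]
0.9 0.0187 [-0.27241908  0.00240312  0.46208656] [2.07150605e-06 1.78927345e-01 9.83862290e-01 3.39360062e-06]
```

View pics/top0.png

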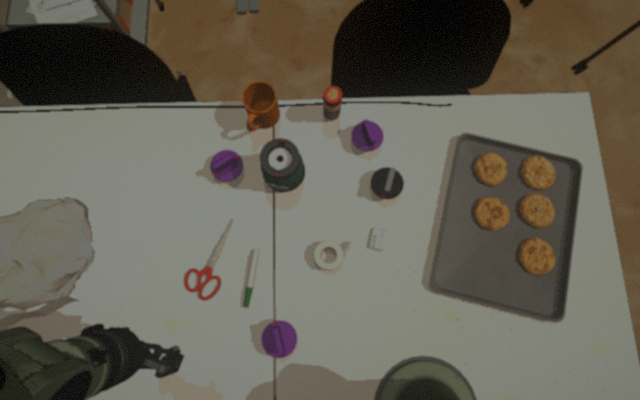

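View pics/scene0.png

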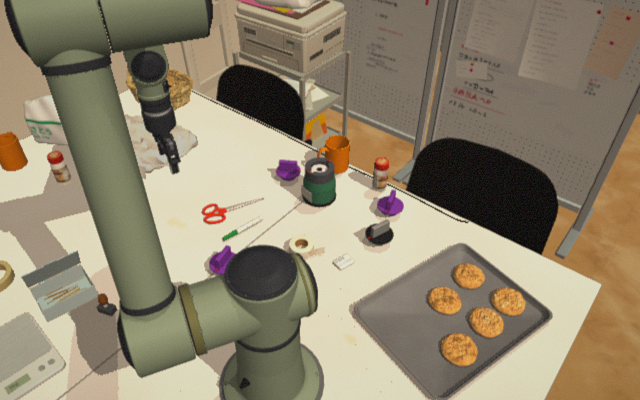

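The top view shows the black lid at about (387,183) and the canister with its steel collar at (282,160). The other three lids are purple look-alikes. Next I'll zoom in on both.

Run:
```python
import cv2,numpy as np
t=cv2.imread("pics/top0.png"); s=cv2.imread("pics/scene0.png")
def c(im,x,y,w=50,h=50,f=8): 
    a=cv2.resize(im[y:y+h,x:x+w],None,fx=f,fy=f,interpolation=cv2.INTER_CUBIC); a=cv2.convertScaleAbs(a,alpha=1.8,beta=10)
    for i in range(0,w,10): cv2.putText(a,str(x+i),(i*f,10),0,.35,(0,255,255)); cv2.line(a,(i*f,12),(i*f,18),(0,255,255))
    for i in range(0,h,10): cv2.putText(a,str(y+i),(0,i*f+4),0,.35,(0,255,255))
    return a
cv2.imwrite("pics/a.png",np.hstack([c(t,257,135,50,60),c(t,362,155,50,60)]))
cv2.imwrite("pics/b.png",np.hstack([c(s,295,150,50,60),c(s,355,205,50,60)]))
```

```text
(no output)
```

View pics/a.png

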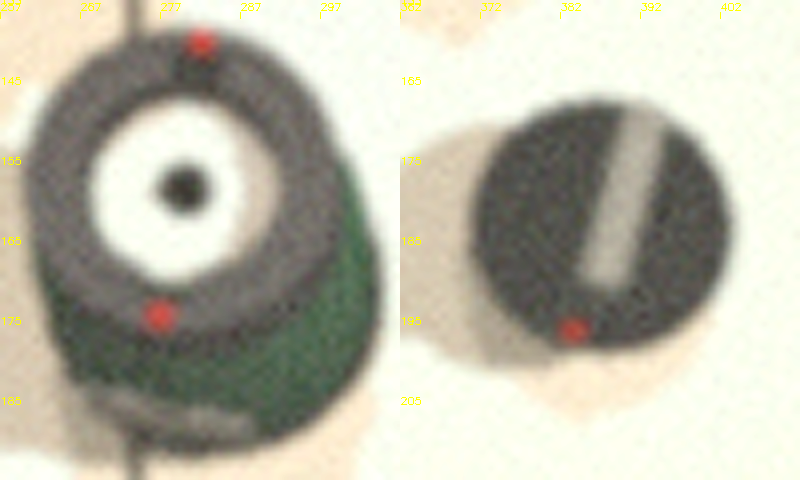

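View pics/b.png

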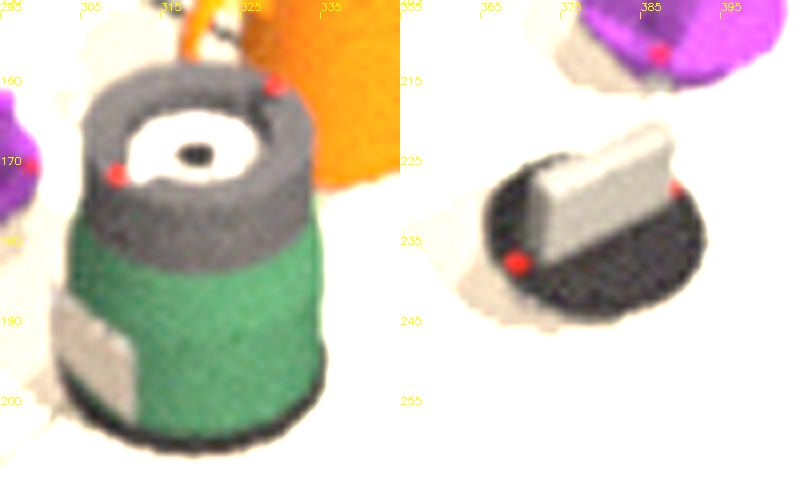

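```bash
cat > h.py <<'E'
import numpy as np,cv2
from scipy.optimize import least_squares
from cell import bot
def proj(c,P):
    k=bot.calibration(c); E=k["extrinsics"]; P=np.atleast_2d(P)
    q=(k["mtx"]@(P@E[:3,:3].T+E[:3,3]).T).T; return q[:,:2]/q[:,2:]
def reds(im,x,y,w,h):
    """centroids of red blobs in a window of a BGR image"""
    a=im[y:y+h,x:x+w].astype(float); r=a[...,2]-np.maximum(a[...,0],a[...,1])
    n,l,s,c=cv2.connectedComponentsWithStats((r>35).astype(np.uint8))
    out=[]
    for i in range(1,n):
        if s[i,4]>=3:
            v,u=np.nonzero(l==i); wt=r[v,u]; out.append((x+(u*wt).sum()/wt.sum(),y+(v*wt).sum()/wt.sum(),int(s[i,4])))
    return out
def fit(obs,z,p0):
    """obs: (camera, mark sign, uv); p = x,y,theta,r"""
    f=lambda p:np.concatenate([(proj(c,[p[0]+s*p[3]*np.cos(p[2]),p[1]+s*p[3]*np.sin(p[2]),z])[0]-uv)*(1 if c=="top" else 1) for c,s,uv in obs])
    r=least_squares(f,p0,x_scale=[.01,.01,.1,.01]); return r.x,f(r.x)
E
python3 - <<'E'
from h import *
t=cv2.imread("pics/top0.png"); s=cv2.imread("pics/scene0.png")
for n,im,w in (("t can",t,(257,135,50,50)),("t lid",t,(362,160,50,50)),("s can",s,(300,155,34,30)),("s lid",s,(362,220,32,25))):
    print(n,np.round(reds(im,*w),2).tolist())
E
```

```text
t can [[281.71, 139.95, 7.0], [276.61, 174.08, 9.0]]
t lid [[383.18, 195.83, 6.0]]
s can [[318.41, 155.82, 7.0], [330.11, 157.93, 52.0], [309.17, 171.42, 8.0]]
s lid [[389.0, 228.01, 3.0], [369.05, 237.43, 8.0]]
```

Run:
```python
from h import *
a=np.linspace(0,2*np.pi,181)
def ext(c,x,y,r,zs):
    q=np.vstack([proj(c,np.c_[x+r*np.cos(a),y+r*np.sin(a),a*0+z]) for z in zs]); return np.r_[q.min(0),q.max(0)]
def solve(marks,z,r,zs,E,p0):
    # per-camera offset-free joint fit and single-camera fits
    for cams in (("top",),("scene",),("top","scene")):
        def f(p):
            o=[]
            for c,s,uv in marks:
                if c in cams:o.append(proj(c,[p[0]+s*p[3]*np.cos(p[2]),p[1]+s*p[3]*np.sin(p[2]),z])[0]-uv)
            for c,e in E:
                if c in cams:
                    d=ext(c,p[0],p[1],r,zs)-np.array(e)+.5; o.append(d[~np.isnan(d)]*.7)
            o.append([(p[3]-.037)*200]); return np.concatenate(o)
        R=least_squares(f,p0); print(cams,np.round(R.x,4),np.round(f(R.x),1))
nan=np.nan
C=[("top",1,(281.71,139.95)),("top",-1,(276.61,174.08)),("scene",1,(328.7,160.2)),("scene",-1,(309.17,171.42))]
print("can");solve(C,.119,.044,[.119],[("top",(260.1,138.75,nan,nan)),("scene",(305.4,157.5,334.5,nan))],[.52,.14,0,.04])
L=[("top",-1,(383.18,195.83)),("scene",-1,(369.05,237.43)),("scene",1,(388.7,228.0))]
print("lid");solve(L,.029,.040,[.023,.029],[("top",(370.75,nan,403.6,198.75)),("scene",(365.5,nan,393.25,245.25))],[.55,-.1,0,.04])
# bar top edge directions from top crop
k=bot.calibration("top");E=k["extrinsics"]
def back(u,v,z):
    d=np.linalg.inv(k["mtx"])@[u-.5,v-.5,1]; R=E[:3,:3];o=-R.T@E[:3,3];d=R.T@d; return (o+d*(z-o[2])/d[2])[:2]
p=back(362+246/8,155+104/8,.065);q=back(362+207/8,155+275/8,.065);print("bar",p,q,np.arctan2(*(p-q)[::-1]),(p+q)/2,np.linalg.norm(p-q))
q0=bot.read_joint_positions();print(q0)
```

```text
can
('top',) [ 0.5536  0.3064 -0.1504  0.0392] [ 0.1  0.2  0.1 -0.  -0.3 -0.2  0.4]
('scene',) [ 0.5533  0.3042 -0.1514  0.0391] [ 0.   0.2  0.2 -0.1 -0.4 -0.1  0.   0.4]
('top', 'scene') [ 0.5538  0.3057 -0.1501  0.0393] [ 0.4  0.   0.4 -0.  -0.2 -0.1 -0.1 -0.3 -0.1 -0.3 -0.6 -0.3 -0.2  0.5]
lid
('top',) [ 0.5148  0.0572 -0.3027  0.0369] [-0.   0.  -0.3  0.3 -0.  -0. ]
('scene',) [ 0.5111  0.0555 -0.3222  0.0352] [-0.1  0.1  0.1 -0.  -0.3  0.4 -0.1 -0.4]
('top', 'scene') [ 0.5126  0.0565 -0.3319  0.0351] [ 0.1  0.1 -0.1 -0.4  0.1 -0.4 -0.1  0.6  0.6 -0.3  0.3 -0.5 -0.4]
bar [0.53848412 0.0494185 ] [0.48788901 0.06403514] -0.28123722602115875 [0.51318656 0.05672682] 0.05266413625477754
[ 1.07680503e+00  3.26188725e-01 -1.92611611e-01  1.05198826e+00
 -1.84337364e-06  1.43659722e+00]
```

```bash
cat >> h.py <<'E'
def quat(th):  # tool down, tool x along yaw th+pi (bar direction th, mod pi)
    y=th+np.pi; return np.array([0,np.cos(y/2),np.sin(y/2),0])
def yaw():
    q=bot.read_tool_rot(); return 2*np.arctan2(q[2],q[1])-np.pi
def st(m=""): print(m,"t%.1f"%bot.read_clock(),"p",np.round(bot.read_position(),4),"yaw %.4f"%yaw(),"F",np.round(bot.read_ft_force(),1),"M",np.round(bot.read_moment(),2),"w %.3f"%bot.read_gripper_width(),"ff %.0f"%bot.read_finger_force())
E
python3 - <<'E'
from h import *
x,y,th=.5132,.0567,-.30
bot.set_gripper(.6)
bot.move_pose([x,y,.13],quat(th)); st()
bot.move_linear([x,y,.033],speed=.12,until_force=8); st("down")
bot.set_gripper(0,grasp_force=60); st("grip")
bot.move_linear([x,y,.12],speed=.12); st("lift")
for c in("top","scene"): cv2.imwrite(f"pics/{c}1.png",bot.camera(c)[:,:,::-1])
t=cv2.imread("pics/top1.png");s=cv2.imread("pics/scene1.png")
f=lambda im,c:(lambda u:cv2.resize(im[int(u[1])-35:int(u[1])+35,int(u[0])-28:int(u[0])+28],None,fx=7,fy=7,interpolation=2))(proj(c,[x,y,.12])[0])
print(proj("top",[x,y,.12]),proj("scene",[x,y,.12]))
cv2.imwrite("pics/c.png",cv2.convertScaleAbs(np.hstack([f(t,"top"),f(s,"scene")]),alpha=1.6))
E
```

```text
t3.4 p [0.5132 0.0575 0.1301] yaw -0.2988 F [-0.4 -1.   0.1] M [-0.01  0.02 -0.05] w 0.601 ff 0
down t4.3 p [0.5138 0.0568 0.0336] yaw -0.2998 F [ 0.8 -0.  -0.1] M [-0.01 -0.01 -0.03] w 0.604 ff 0
grip t4.8 p [0.5138 0.0567 0.0338] yaw -0.3000 F [-1.3  0.6  5.6] M [ 0.02  0.21 -0.  ] w 0.136 ff 59
lift t5.6 p [0.5125 0.0567 0.1192] yaw -0.3000 F [-0.2 -0.5 -0.6] M [ 0.02 -0.03 -0.02] w 0.145 ff 59
[[394.45478272 171.55826297]] [[381.94850258 208.2839001 ]]
```

View pics/c.png

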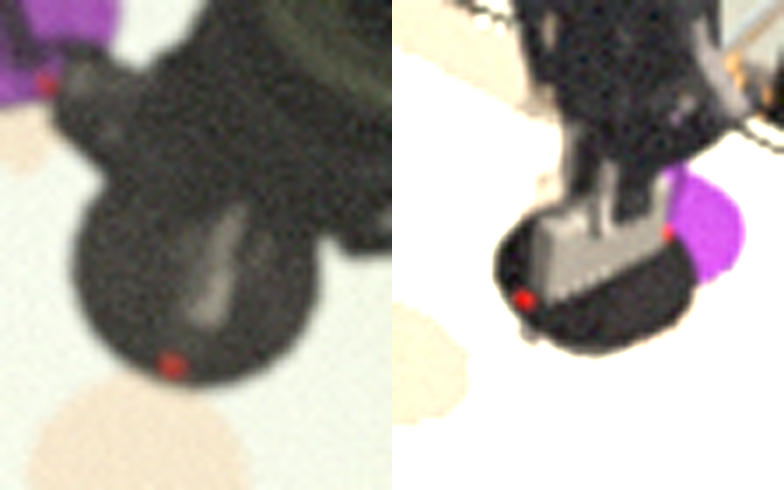

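The lid is held, with its red marks visible in the top view at (390.6,188.3) and in the scene view at (371.9,215.7). I'll locate the lid in the hand.

Run:
```python
from h import *
t=cv2.imread("pics/top1.png");s=cv2.imread("pics/scene1.png")
print(reds(t,378,175,25,20),reds(s,364,210,16,12))
z=.1145
a=np.linspace(0,2*np.pi,181)
st()
# top: flange left/right/bottom edges; scene: left,bottom
def ext(c,x,y):
    q=np.vstack([proj(c,np.c_[x+.04*np.cos(a),y+.04*np.sin(a),a*0+h]) for h in(z,z-.006)]); return np.r_[q.min(0),q.max(0)]
E={"top":(366+72/7,np.nan,366+320/7,136+388/7),"scene":(353+(495-392)/7,np.nan,353+(696-392)/7,173+353/7)}
M=[("top",-1,(366+172/7-.5,136+366/7-.5)),("scene",-1,(353+132/7-.5,173+299/7-.5))]
for cams in (("top",),("scene",),("top","scene")):
    def f(p):
        o=[]
        for c,sg,uv in M:
            if c in cams:o.append(proj(c,[p[0]-.0375*np.cos(p[2]),p[1]-.0375*np.sin(p[2]),z])[0]-uv)
        for c in cams:
            d=ext(c,p[0],p[1])-np.array(E[c])+.5;o.append(d[~np.isnan(d)])
        o.append([(p[2]+.3)*20]);return np.concatenate(o)
    R=least_squares(f,[.513,.057,-.3]);print(cams,np.round(R.x,4),np.round(f(R.x),1))
```

```text
[(np.float64(390.169921875), np.float64(187.984375), 10)] [(np.float64(371.44296296296295), np.float64(215.32444444444445), 9)]
 t5.7 p [0.5123 0.0567 0.119 ] yaw -0.3000 F [-0.1 -0.2 -1.9] M [-0.02 -0.03 -0.01] w 0.141 ff 59
('top',) [ 0.5136  0.0571 -0.296 ] [-0.2  0.4 -0.7  0.9 -0.4  0.1]
('scene',) [ 0.5111  0.0551 -0.3015] [-0.4  0.5 -0.4  0.8 -0.6 -0. ]
('top', 'scene') [ 0.5131  0.0567 -0.2958] [ 0.   0.6 -0.4 -0.1 -0.5  1.1 -0.2 -0.5  0.7 -1.2  0.1]
```

Run:
```python
from h import *
x,y,th=.5537,.3056,-.150
bot.move_linear([.5132,.0567,.18],speed=.2)
bot.move_pose([x,y,.175],quat(th)); bot.wait(.3); st("above")
r=bot.move_linear([x,y,.1425],speed=.025,until_force=5); st(r)
```

```text
above t7.5 p [0.5541 0.3044 0.1753] yaw -0.1518 F [-0.  -0.1 -2.4] M [-0.01 -0.05 -0.02] w 0.133 ff 59
False t8.9 p [0.554  0.3057 0.1429] yaw -0.1500 F [ 0.9  0.2 -0.1] M [ 0.   -0.31  0.  ] w 0.141 ff 59
```

Run:
```python
from h import *
x,y=.5537,.3056
for z in (.138,.1345,.132):
    r=bot.move_linear([x,y,z],speed=.015,until_force=14); st((z,r))
    if r: break
```

```text
(0.138, False) t9.4 p [0.554  0.3057 0.1384] yaw -0.1500 F [1.1 0.1 4.1] M [ 0.04 -0.23 -0.05] w 0.133 ff 59
(0.1345, False) t9.8 p [0.5542 0.3058 0.1353] yaw -0.1500 F [0.7 0.2 6.4] M [-0.03 -0.12 -0.05] w 0.135 ff 60
(0.132, False) t10.1 p [0.5543 0.3058 0.1332] yaw -0.1500 F [ 0.7 -0.1  9.5] M [-0.05 -0.02 -0.05] w 0.138 ff 60
```

Run:
```python
from h import *
x,y,th=.5537,.3056,-.15
bot.move_linear([x,y,.1305],speed=.015,until_force=10); bot.wait(.2); st("down")
for i in range(1,6):
    th=-.15-.13*i
    r=bot.move_linear([x,y,.1305],speed=.01,rotation=quat(th),until_force=12); bot.wait(.1); st((i,r))
    if r or abs(bot.read_moment()[2])>.6: break
```

```text
down t10.5 p [0.5544 0.3059 0.132 ] yaw -0.1500 F [-0.6 -0.2 10. ] M [-0.11  0.02  0.04] w 0.136 ff 60
(1, False) t10.9 p [0.5545 0.306  0.1321] yaw -0.2800 F [-0.7  0.1  9.9] M [-0.02  0.04  0.03] w 0.138 ff 60
(2, False) t11.3 p [0.5545 0.3061 0.1321] yaw -0.4100 F [-0.9 -1.6 10.2] M [ 0.04  0.04 -0.03] w 0.136 ff 60
(3, False) t11.7 p [0.5545 0.3061 0.1321] yaw -0.5399 F [0.1 1.2 9.9] M [ 0.02  0.01 -0.  ] w 0.136 ff 60
(4, False) t12.1 p [0.5545 0.3061 0.1321] yaw -0.6699 F [0.1 0.5 9.7] M [-0.03  0.03 -0.03] w 0.134 ff 60
(5, False) t12.4 p [0.5545 0.3061 0.1321] yaw -0.7999 F [-0.6  0.7 10.7] M [ 0.07 -0.04 -0.05] w 0.132 ff 60
```

Run:
```python
from h import *
x,y=.5537,.3056
for th in (-.88,-.93,-.96,-.98,-1.0,-1.015,-1.03,-1.045,-1.06):
    bot.move_linear([x,y,.1305],speed=.01,rotation=quat(th),until_force=12); bot.wait(.15); st(th)
    if abs(bot.read_moment()[2])>.35: break
```

```text
-0.88 t12.8 p [0.5545 0.3062 0.1321] yaw -0.8799 F [-0.3  0.7 10.8] M [ 0.03  0.02 -0.03] w 0.138 ff 60
-0.93 t13.2 p [0.5545 0.3061 0.1321] yaw -0.9299 F [0.  0.3 9.6] M [ 0.01  0.01 -0.04] w 0.139 ff 60
-0.96 t13.6 p [0.5546 0.3062 0.1321] yaw -0.9598 F [-0.1  0.7 10.5] M [ 0.   -0.01 -0.02] w 0.133 ff 60
-0.98 t14.0 p [0.5549 0.3063 0.1322] yaw -0.9798 F [0.9 0.3 9.7] M [ 0.09 -0.16  0.04] w 0.139 ff 60
-1.0 t14.4 p [0.5552 0.3064 0.1322] yaw -0.9997 F [ 0.6  1.2 10. ] M [ 0.13 -0.33  0.03] w 0.140 ff 60
-1.015 t14.8 p [0.5553 0.3064 0.1323] yaw -1.0143 F [ 1.6  0.2 10. ] M [ 0.17 -0.34  0.21] w 0.137 ff 60
-1.03 t15.2 p [0.5553 0.3064 0.1323] yaw -1.0288 F [2.1 0.6 9.3] M [ 0.15 -0.4   0.37] w 0.135 ff 60
```

Run:
```python
from h import *
x,y=.5540,.3059
bot.move_linear([x,y,.1305],speed=.01,rotation=quat(-1.012)); bot.wait(.1); st("relax")
for z in (.1325,.134,.135,.1355,.136,.1365):
    bot.move_linear([x,y,z],speed=.01); bot.wait(.15); st(z)
    if bot.read_ft_force()[2]<3: break
```

```text
relax t15.6 p [0.5554 0.3065 0.1322] yaw -1.0114 F [1.2 0.8 9.8] M [ 0.07 -0.3   0.23] w 0.135 ff 60
0.1325 t16.1 p [0.5552 0.3065 0.134 ] yaw -1.0114 F [ 1.6 -0.1 10.1] M [ 0.07 -0.34  0.22] w 0.135 ff 60
0.134 t16.5 p [0.5552 0.3066 0.1353] yaw -1.0113 F [ 1.2 -0.   8.4] M [ 0.12 -0.35  0.15] w 0.137 ff 60
0.135 t16.9 p [0.5551 0.3065 0.1361] yaw -1.0114 F [1.7 1.1 5.9] M [ 0.15 -0.46  0.18] w 0.138 ff 60
0.1355 t17.3 p [0.5551 0.3065 0.1365] yaw -1.0114 F [1.5 0.4 6.6] M [ 0.15 -0.5   0.21] w 0.138 ff 60
0.136 t17.7 p [0.555  0.3064 0.1368] yaw -1.0116 F [2.9 0.3 5.7] M [ 0.25 -0.67  0.22] w 0.135 ff 60
0.1365 t18.1 p [0.5546 0.3062 0.1368] yaw -1.0119 F [4.6 1.7 3.9] M [ 0.41 -1.02  0.28] w 0.136 ff 59
```

Run:
```python
from h import *
bot.move_linear([.5540,.3059,.1357],speed=.01); bot.wait(.2); st()
bot.set_gripper(.5); bot.wait(.3); st("open")
bot.move_linear([.5540,.3059,.23],speed=.1)
bot.move_pose([.40,.0,.25],quat(0)); st("away")
for c in("top","scene"): cv2.imwrite(f"pics/{c}2.png",bot.camera(c)[:,:,::-1])
t=cv2.imread("pics/top2.png");s=cv2.imread("pics/scene2.png")
f=lambda im,u,v:cv2.resize(im[v-30:v+38,u-28:u+28],None,fx=7,fy=7,interpolation=2)
cv2.imwrite("pics/d.png",cv2.convertScaleAbs(np.hstack([f(t,280,160),f(s,320,175)]),alpha=1.6))
```

```text
t18.6 p [0.5546 0.3063 0.1363] yaw -1.0119 F [2.8 1.2 5.9] M [ 0.37 -0.95  0.2 ] w 0.140 ff 60
open t19.3 p [0.5539 0.3059 0.1356] yaw -1.0121 F [-0.6 -0.1 -0. ] M [ 0.07 -0.03 -0.02] w 0.496 ff 0
away t21.8 p [4.004e-01 2.000e-04 2.500e-01] yaw -0.0001 F [ 0.6  0.4 -0.5] M [-0.01 -0.05 -0.  ] w 0.498 ff 0
```

View pics/d.png

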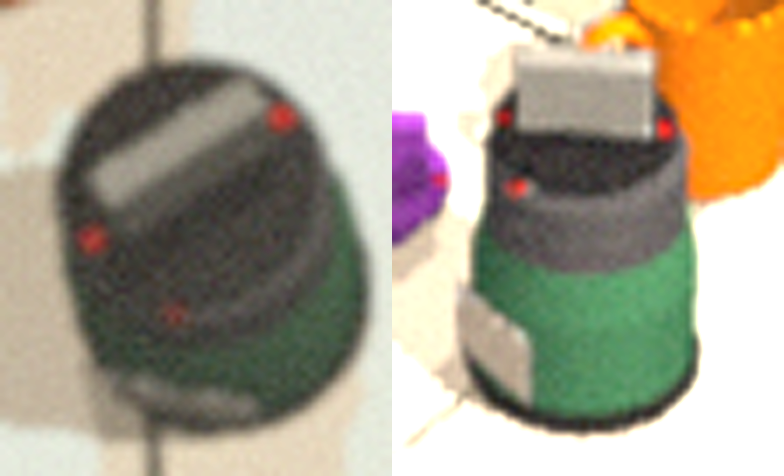

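View pics/scene2.png

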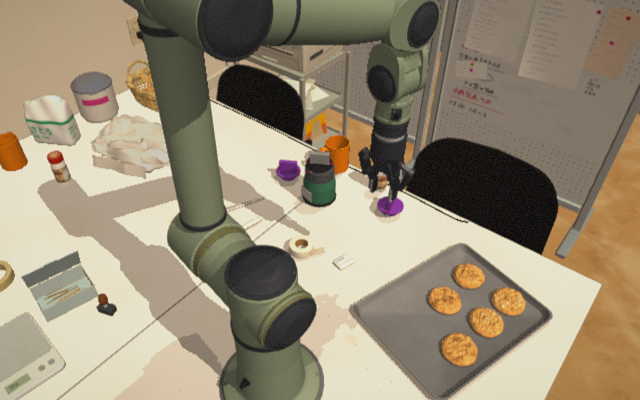

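The lid sits in the collar with its handle turned. I'll check its angle and level by triangulating the marks.

Run:
```python
from h import *
t=cv2.imread("pics/top2.png");s=cv2.imread("pics/scene2.png")
A=reds(t,258,138,42,32);B=reds(s,302,156,20,10)+reds(s,327,158,7,9);print(np.round(A,1),np.round(B,1))
T=[(264.6,163.6),(291.8,146.2)];S=[(307.5,161.4),(330.4,162.9)]
P=[bot.calibration(c)["mtx"]@bot.calibration(c)["extrinsics"][:3] for c in("top","scene")]
X=cv2.triangulatePoints(P[0],P[1],np.array(T).T,np.array(S).T);X=(X[:3]/X[3]).T;print(X, X.mean(0),np.arctan2(*(X[0]-X[1])[[1,0]]))
obs=[("top",1,T[0]),("top",-1,T[1]),("scene",1,S[0]),("scene",-1,S[1])]
for z in (.1285,.132,.1355): print(z,[np.round(v,4) for v in fit(obs,z,[.554,.306,2.1,.037])])
```

```text
[[291.7 146.4  13. ]
 [264.8 164.   10. ]] [[307.5 161.5   4. ]
 [331.6 161.1  21. ]]
[[0.53698208 0.33636585 0.12929811]
 [0.57338676 0.2780586  0.13044843]] [0.55518442 0.30721222 0.12987327] 2.1289348597660256
0.1285 [array([0.5556, 0.3077, 2.14  , 0.0347]), array([ 0.1625, -0.2604, -0.1575, -0.0625, -0.3961,  0.1924,  0.1112,
        0.3178])]
0.132 [array([0.5541, 0.3069, 2.1398, 0.0346]), array([ 0.3788, -0.0904,  0.0817,  0.0966, -0.4816, -0.3945, -0.0038,
       -0.2705])]
0.1355 [array([0.5525, 0.3061, 2.1396, 0.0345]), array([ 0.5952,  0.0793,  0.321 ,  0.2553, -0.5676, -0.9853, -0.1196,
       -0.8627])]
```

```bash
python3 -c "
from cell import bot
print(bot.close_job(),bot.read_clock())"
```

```text
the job is handed in; nothing more can be done
the job is handed in; nothing more can be done
```

The black lid is on the green canister, turned about 0.85 rad clockwise to the stop and sprung up into its notches; after release it read level, I moved nothing else, and I handed the job in at about 22 s (the result was not reported back).

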